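Close the sample mill's screw lid and switch the mill on

ROBOT

A 6-joint arm with a two-finger parallel gripper is mounted at the origin on a cart in front of the work surface, level with it; the furniture and walls round the work are solid. World frame = base frame: x ahead of the robot, y to its left, z up, the work surface at z = 0. Lengths are in m, angles in rad, forces in N, time in s.
With the tool pointing down it reaches from about 0.3 to 0.775 m from the base axis. Payload 14.6 kg.
Tool frame: the origin (TCP) lies at the very end of the fingers, on their centre line; the grasp point (between the pads) lies 19 mm behind it; z points along the fingers, y is the line along which they close (so a half turn about z gives the same grasp; the last joint's range is limited). The gripper opens to 94 mm and grips with 3 to 60 N. Pads are 16 mm wide; open, the fingers measure 119 mm over their backs; the gripper's body (75 mm by 177 mm) begins 78 mm behind the grasp point.
Start: joints at [1.087, 0.3, 1.521, -0, 1.321, -0.067], TCP at [0.223, 0.503, 0.205] pointing down, gripper open.
Joint ranges: [-3.03, 3.03], [-0.79, 2.21], [0.23, 2.52], [-1.04, 4.18], [0, 3.07], [-2.55, 2.55]. Speed limits (rad/s): [2.22, 2.22, 2.57, 3.14, 3.14, 3.14].

INTERFACE

Orientations are given as a unit quaternion [x, y, z, w].
In Python, from plant import observe, optics, order gives the robot as it stands.
- The arm moves only by the tool move_arm, never from a script. Its argument "motion" is a list that holds one entry, the list of rows, each a list of 6 numbers: the shift along the tool's x, y, z in mm, then the turn, a rotation vector about the tool's x, y, z in degrees. A call has exactly 8 rows; each row shifts and turns the commanded pose from where the row before left it, along the tool's axes as they then stand; what a row does not reach is not made up. A row lasts 1/10 s, in which the tool goes at most 50 mm and 8.59 degrees, less where a joint would pass 70% of its speed; a pose out of reach is approached as far as the arm can. A call is refused whole if a number of a shift passes 50 or a number of a turn 8.59, either way. A call with a gripper value outside its range is refused whole. "grip" is the closure, from 0 (fully open) to 1 (shut), set as the call begins (left out, the last holds). The fingers move at their own pace and stop on an object; "squeeze" is the grip in N (left out, the last holds). Time passes only in rows, so rows that do not move let the fingers close, or fill a call up. It gives the time, the measured TCP pose, the force, the opening and the grip force at its end, in the units of the state.
- observe(): the state, without advancing time (a new reading comes with each control period).
- optics.camera(name): name is "side" or "top" or "wrist"; returns the picture (420x560x3 uint8, blue, green, red); there is no depth.
- optics.camera_params(name): a dict with "K" (3x3 intrinsics, pixels), "rvec" (rotation vector, rad) and "tvec" (3), from world to camera coordinates, as OpenCV has them; the wrist camera has in their place "mount" (4x4, takes a point from camera to tool coordinates, whose origin is the TCP and whose axes are the flange's). Camera axes: x right, y down, z forward; pixel columns grow to the right and rows downward; lengths in m; the calibration is good to about 2 mm. A picture is of the moment at which its call begins: read the wrist's pose just before it. camera_params takes no time and is no camera call.
- order.close_job(): hands the job in; it is judged then, once.
Trained networks look in the newest picture that a camera, given by its name, has taken for a name from the list of things; names that differ only in an ending like _2 or _b are one class to them, and where a whole thing is asked for, a point or a joint stands for the part that bears it (a point fixed in the world has none). Each returns a list of dicts, best first, with "conf" (0 to 1); they miss things now and then, are a little off and sometimes report something else, mostly with a low value. They report only what shows in the picture. A call takes as long as a camera call. They do not tell look-alikes from the thing itself.
- optics.boxes_of(camera, label): "centre" ([column, row] in pixels, amid what is visible of it).
- optics.tip_of(camera, label): "centre" ([column, row] in pixels: a listed point, or the origin of a listed thing).
The state is a dict: "t": time; "qpos": joint angles; "joint_vel": joint speeds; "joint_efforts": joint torques, N m; "tcp_pos": TCP position; "eef_rot": TCP orientation; "wrist_force": force on the tool from outside, world axes, zero at the start; "wrist_torque": the same for the moment, N m; "width": finger opening in m; "grasp_force": force on a finger pad.
Only numpy, scipy, OpenCV 4.12 (cv2) and the standard library are available. Lean on these libraries where they do the work, as an engineer would, in place of code of your own. Each camera call takes 0.05 s, during which the arm holds its last target. There are 200 camera calls.

TASK

Close the sample mill and start it: set the black screw lid on the steel grinding chamber, turn it backward (counter-clockwise seen from above) until it drops into the start of the thread, then screw it clockwise fully home so that it is level and down on the chamber's rim. Only when the lid is home, flip the power rocker on the sloping front panel to on. Leave the other loose things on the bench where they are.

Things in the scene. Friction and masses are not known exactly. Their poses are not given: they have to be found in the camera images.
- mill: fixed white sample mill, 170 mm deep (x), 110 wide (y); origin 75 mm behind its front edge, on the bench, x to its back, away from the sloping panel. Rear block with flat deck 72 mm high; in front a panel rising 30 deg to the back, from 43 to 72 mm, with the power rocker at its middle. A round steel chamber stands on the deck 42 mm behind the origin.
- chamber_mouth (a point): centre of the chamber's rim, 99 mm above the bench, axes as the mill's. Neck 43 mm across, chamfered rim 27 mm above the deck, three-start thread outside: steel ridges 3 mm high, 52.6 mm across, lead 27 mm a turn. The chamber stands at any angle, so the thread starts are not given by this pose: starts every 120 deg, each at a 28 deg gap, their tops 5 mm below the rim.
- lid: loose black plastic screw lid, 70-170 g, stands open side down; origin: centre of its lower edge, z up. Skirt 62 mm across, 22 high, 18.9 deep inside; on it a round fluted grip 44 mm across, 24 high (total 46). Three lugs inside the skirt. Its lower edge lies 6 to 11.5 mm below the rim while the lugs ride on top of the ridges, 13.5 once dropped in, 18.9 when home on the rim.
- lid_grip (a point): on the lid's axis, 34 mm above its lower edge: middle of the grip. Riding on the ridges the lid rises 4.3 mm per rad turned backward (at most 1.9 rad), then drops 7 mm or more; a 4 mm fall only leaves the top of a stop rib: turn on. Clockwise on top of the ridges a rib blocks it too high. Once dropped it goes home, clockwise, in 1.0 to 1.7 rad, where it binds.
- mill_power (a joint): over-centre rocker in the panel, 38 x 22 mm, hinge across the panel (mill y). 0 = off: the half nearer the panel's lower front edge (marked with a bar) stands up; 0.40 rad = on: that half pressed in. It snaps over at 0.20; about 3 N on the near half starts it.
- power_on_half (a point): point on the face of the rocker's near (bar-marked) half, 13 mm from its hinge, moving with it; axes tilt with the rocker. Pressing it some 5 to 7 mm, straight down or square to the panel, flips the rocker on. Keep a wide fingertip on the downhill side of the hinge (aim several mm downhill of this point), else it also bears on the far half. The rocker stands proud of panel and bezel.
- sample_pot: bystander: sample pot with screw cap, 48 mm across, 61 high; origin under its centre
- weigh_boat: bystander: empty white weigh boat, 68 x 68 x 16 mm; origin under its centre
- scoop: bystander: metal scoop, 175 mm long (y), 42 wide, 42 high; origin under its centre
- spoon: bystander: teaspoon, 138 mm long (x), 28 wide, 12 high; origin under its centre
- marker: bystander: marker pen, 135 mm long (y), 17 thick; origin under its centre
Not all that is in view belongs to the job. Of the things that look like the lid, take the one that is farthest to the robot's right at the start.

How it is judged:
On the way, in this order (a step that is already met when the one before it is completed fails the run):
1. the lid sits level on the chamber and has dropped into the start of the thread (its lower edge 12.4 mm or more below the chamber's rim) (z of lid in the frame of chamber_mouth below -0.0124 m and horizontal distance between lid and chamber_mouth below 0.004 m and angle between lid's own z axis and vertical below 0.1 rad), for 0.1 s.
2. the lid is screwed fully home: its lower edge 17.9 mm or more below the rim (18.9 when seated), the rocker still off (z of lid in the frame of chamber_mouth below -0.0179 m and horizontal distance between lid and chamber_mouth below 0.003 m and angle between lid's own z axis and vertical below 0.05 rad and value of joint mill_power below 0.2 rad), for 0.2 s.
3. the rocker is on (value of joint mill_power above 0.35 rad), for 0.1 s.
At the end, for the whole second after the job is handed in: the lid is screwed home on the chamber, level within 3 degrees, its lower edge at least 17.9 mm below the chamber's rim (18.9 mm when seated) and centred within 3 mm, released and at rest; the rocker is on (above 0.35 rad) (z of lid in the frame of chamber_mouth below -0.0179 m and horizontal distance between lid and chamber_mouth below 0.003 m and angle between lid's own z axis and vertical below 0.05 rad and linear speed of lid below 0.01 m/s and value of joint mill_power above 0.35 rad); the robot touches nothing.
It fails at once if the mill is switched on while the lid is not home (value of joint mill_power above 0.2 rad and z of lid in the frame of chamber_mouth above -0.0172 m).
It fails at once if another loose thing on the bench is pushed more than 3 cm from its place (distance of any of sample_pot, weigh_boat, scoop, spoon, marker from where it was at the start of the episode above 0.03 m).
It also fails if it takes over 64 s, if anything falls off the work surface, if the arm or the gripper's body presses on something with over 40 N, if the wrist force passes 120 N, or if a joint passes its speed limit or range.

## Working session

There is one attempt and no reset: what is moved stays moved. The work goes in short steps, Python scripts to look and compute and a tool call to move; the robot and the scene stay as the last step left them, time stands still between calls to the robot, and variables do not carry over. Pictures are saved under pics/ and viewed, at most 10 in all, crops included, and the job is handed in when it is done.

Besides the shell and the picture viewer there is one more tool, called by a JSON object that holds its "op" and its "data". move_arm: Moves the arm, as the interface text tells. Its arguments: {"type":"object","properties":{"motion":{"type":"array"},"grip":{"type":"number"},"squeeze":{"type":"number"}},"required":["motion"]}

```bash
ls; mkdir -p pics; cat > h.py <<'E'
import numpy as np, cv2
from scipy.spatial.transform import Rotation as R
from plant import observe, optics, order
def cam(name):
    s=observe(); im=optics.camera(name); return s,im
def P(name,s=None):
    p=optics.camera_params(name); K=np.array(p["K"],float)
    if "mount" in p:
        T=np.eye(4);T[:3,:3]=R.from_quat(s["eef_rot"]).as_matrix();T[:3,3]=s["tcp_pos"]
        C=T@np.array(p["mount"]); return K,C[:3,:3],C[:3,3]
    Rm=cv2.Rodrigues(np.array(p["rvec"],float))[0]; t=np.array(p["tvec"],float).ravel()
    return K,Rm.T,-Rm.T@t
def onz(name,px,z,s=None):
    K,Rc,c=P(name,s); d=Rc@np.linalg.solve(K,[px[0],px[1],1.]); return c+d*(z-c[2])/d[2]
def proj(name,X,s=None):
    K,Rc,c=P(name,s); q=K@(Rc.T@(np.array(X,float)-c)); return q[:2]/q[2]
def tri(obs): # [(name,px,s)]
    A=np.zeros((3,3));b=np.zeros(3)
    for n,px,s in obs:
        K,Rc,c=P(n,s); d=Rc@np.linalg.solve(K,[px[0],px[1],1.]); d/=np.linalg.norm(d)
        M=np.eye(3)-np.outer(d,d);A+=M;b+=M@c
    return np.linalg.solve(A,b)
E
python3 - <<'E'
from h import *
s,a=cam("top"); _,b=cam("side")
cv2.imwrite("pics/a.png",cv2.resize(np.vstack([a,b]),(800,1200))[:600]); cv2.imwrite("pics/b.png",cv2.resize(b,(800,600)))
for n in("top","side"):
    K,Rc,c=P(n); print(n,c.round(3),Rc[:,2].round(2))
    for l in("mill","lid"): print(l,"box",[(np.round(d["centre"]),round(d["conf"],2)) for d in optics.boxes_of(n,l)])
    for l in("lid","lid_grip","chamber_mouth","power_on_half","mill"):
        print(l,"tip",[(np.round(d["centre"]),round(d["conf"],2)) for d in optics.tip_of(n,l)])
E
```

```text
pics
top [ 0.437 -0.117  1.206] [ 0.09 -0.01 -1.  ]
mill box [(array([223., 235.]), 0.84)]
lid box [(array([171., 267.]), 0.8), (array([290., 212.]), 0.78), (array([162., 236.]), 0.6)]
lid tip [(array([168., 238.]), 0.74), (array([172., 269.]), 0.64), (array([288., 212.]), 0.55)]
lid_grip tip [(array([289., 208.]), 0.79), (array([169., 268.]), 0.73), (array([164., 236.]), 0.57)]
chamber_mouth tip [(array([221., 221.]), 0.77)]
power_on_half tip [(array([226., 258.]), 0.42)]
mill tip [(array([224., 233.]), 0.59)]
side [ 0.67  -0.785  1.233] [-0.11  0.51 -0.85]
mill box [(array([281., 189.]), 0.94)]
lid box [(array([293., 142.]), 0.73), (array([286., 258.]), 0.64), (array([259., 140.]), 0.57)]
lid tip [(array([292., 147.]), 0.88), (array([289., 260.]), 0.63), (array([260., 143.]), 0.6), (array([280., 194.]), 0.46)]
lid_grip tip [(array([294., 134.]), 0.79), (array([317., 280.]), 0.74), (array([259., 137.]), 0.66), (array([290., 252.]), 0.61)]
chamber_mouth tip []
power_on_half tip [(array([258., 181.]), 0.61)]
mill tip [(array([281., 192.]), 0.94)]
```

```bash
python3 -c "
from h import *
print(observe())"
```

```text
{'t': 0.8, 'qpos': array([ 1.08738833e+00,  2.99891146e-01,  1.52101630e+00, -2.84039160e-05,
        1.32070354e+00, -6.65860066e-02]), 'joint_vel': array([ 0.00052199,  0.00099176, -0.00041111, -0.00117381,  0.00110174,
        0.00114376]), 'joint_efforts': array([-5.21705704e-05, -5.31616545e+01, -3.52915370e+01,  7.09162303e-02,
        2.11032835e-02,  3.51703204e-05]), 'tcp_pos': array([0.22266524, 0.50289208, 0.20544354]), 'eef_rot': array([ 2.06902103e-01,  9.78361651e-01, -1.25591063e-05,  1.07538081e-05]), 'wrist_force': array([0.38354689, 0.17934254, 0.26190095]), 'wrist_torque': array([-0.0443823 , -0.03762263, -0.00807801]), 'grasp_force': 0.0, 'width': 0.09386516010322046}
```

View pictures.

```bash
python3 - <<'E'
from h import *
a=cv2.imread("pics/a.png")
# enlarged crop: left top cam, right side cam
b=cv2.imread("pics/b.png")
A=cv2.resize(a[220:440,180:500],(800,550))
cv2.imwrite("pics/c.png",np.vstack([cv2.resize(a,(400,300)),cv2.resize(b,(400,300))]))
k=800/560
B=cv2.resize(b[int(100*k):int(300*k),int(180*k):int(370*k)],(390,400))
A=cv2.resize(a[int(170*k):int(300*k),int(140*k):int(320*k)],(405,292))
o=np.zeros((600,800,3),np.uint8);o[:292,:405]=A;o[:400,410:800]=B;o[300:600,:400]=cv2.resize(a,(400,300));cv2.imwrite("pics/d.png",o)
for z in(0.034,):
  for p in((289,208),(169,268),(164,236)): print("top",p,onz("top",p,z).round(3))
  for p in((294,134),(259,137),(290,252),(317,280)): print("side",p,onz("side",p,z).round(3))
print(tri([("top",(224,233),None),("side",(281,192),None)]).round(3),onz("top",(221,221),.099).round(4),tri([("top",(226,258),None),("side",(258,181),None)]).round(3))
E
```

```text
top (289, 208) [ 0.573 -0.175  0.034]
top (169, 268) [0.408 0.169 0.034]
top (164, 236) [0.499 0.184 0.034]
side (294, 134) [0.504 0.198 0.034]
side (259, 137) [0.407 0.166 0.034]
side (290, 252) [ 0.569 -0.18   0.034]
side (317, 280) [ 0.649 -0.242  0.034]
[ 0.505  0.016 -0.001] [0.5335 0.0131 0.099 ] [0.437 0.008 0.042]
```

View pics/d.png

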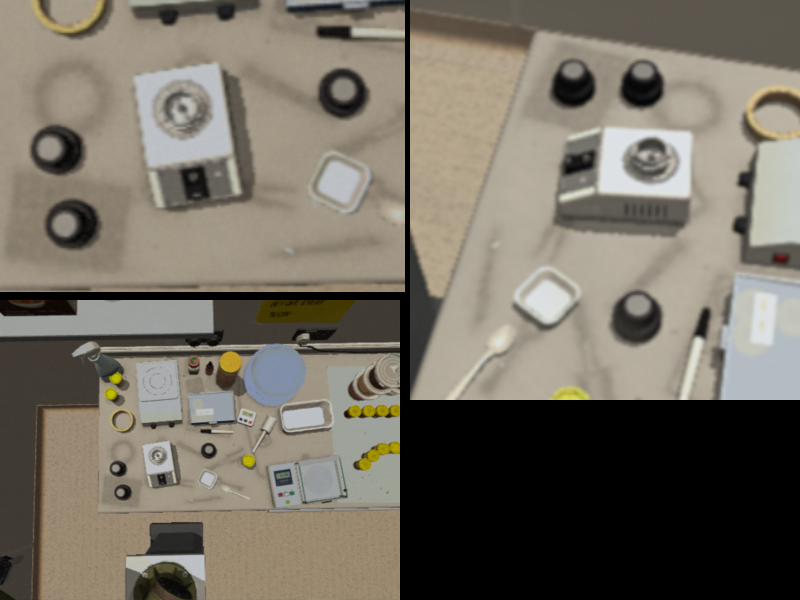

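```bash
cat >> h.py <<'E'
def rows(xyz,yaw,n,s=None,pose=None):
    """n rows to TCP xyz, tool y at world yaw (deg), tool down; yaw nearest unless given beyond"""
    s=s or observe(); p=np.array(s["tcp_pos"]); Rm=R.from_quat(s["eef_rot"]).as_matrix()
    y0=np.degrees(np.arctan2(Rm[1,1],Rm[0,1])); d=(np.array(xyz)-p)*1e3/n; dy=(yaw-y0)
    print("from",p.round(4),"yaw",y0.round(2),"tilt",np.degrees(np.arccos(-Rm[2,2])).round(2),"q6",np.degrees(s["qpos"][5]).round(1),"t",s["t"],"turn",round(-dy/n,2))
    for i in range(n):
        a=np.radians(y0+dy*i/n); Y=np.array([np.cos(a),np.sin(a),0]); X=np.array([-Y[1],Y[0],0])*1.0
        X=np.cross(Y,[0,0,-1.])
        print([round(float(v),1) for v in (d@X,d@Y,-d[2],0,0,-dy/n)])
E
python3 - <<'E'
from h import *
print(np.array(optics.camera_params("wrist")["mount"]).round(3).tolist())
rows((0.57,-0.177,0.205),-39,16)
E
```

```text
[[0.0, -0.965, -0.262, 0.076], [1.0, 0.001, -0.001, -0.001], [0.001, -0.262, 0.965, -0.179], [0.0, 0.0, 0.0, 1.0]]
from [0.2227 0.5029 0.2054] yaw 66.12 tilt 0.0 q6 -3.8 t 0.8 turn 6.57
[-37.1, -30.1, 0.0, 0.0, 0.0, 6.6]
[-40.2, -25.6, 0.0, 0.0, 0.0, 6.6]
[-42.9, -20.9, 0.0, 0.0, 0.0, 6.6]
[-45.0, -15.8, 0.0, 0.0, 0.0, 6.6]
[-46.5, -10.6, 0.0, 0.0, 0.0, 6.6]
[-47.4, -5.2, 0.0, 0.0, 0.0, 6.6]
[-47.7, 0.3, 0.0, 0.0, 0.0, 6.6]
[-47.4, 5.8, 0.0, 0.0, 0.0, 6.6]
[-46.4, 11.1, 0.0, 0.0, 0.0, 6.6]
[-44.8, 16.4, 0.0, 0.0, 0.0, 6.6]
[-42.7, 21.4, 0.0, 0.0, 0.0, 6.6]
[-39.9, 26.1, 0.0, 0.0, 0.0, 6.6]
[-36.7, 30.5, 0.0, 0.0, 0.0, 6.6]
[-32.9, 34.5, 0.0, 0.0, 0.0, 6.6]
[-28.8, 38.1, 0.0, 0.0, 0.0, 6.6]
[-24.2, 41.1, 0.0, 0.0, 0.0, 6.6]
```

Three lid look-alikes appear in the top view: (289,208), (169,268) and (164,236). Image right is −y, the robot's right, so (289,208) at about (0.57, −0.177) is the one meant. The enlarged crop shows it alone between the weigh boat and the marker. Moving above it.

{"op": "move_arm", "data": {"motion": [[[-37,-30,0,0,0,6.6],[-40,-26,0,0,0,6.6],[-43,-21,0,0,0,6.6],[-45,-16,0,0,0,6.6],[-46.5,-10.5,0,0,0,6.6],[-47.5,-5,0,0,0,6.6],[-47.5,0,0,0,0,6.6],[-47.5,6,0,0,0,6.6]]], "grip": 0}}

```text
t: 1.6
tcp_pos: [0.3957, 0.1606, 0.2058]
eef_rot: [0.622, 0.783, 0.0, 0.0]
wrist_force: [0.7, 0.3, -0.6]
width: 0.0943
grasp_force: 0.0
```

{"op": "move_arm", "data": {"motion": [[[-46.5,11,0,0,0,6.6],[-45,16.5,0,0,0,6.6],[-42.5,21.5,0,0,0,6.6],[-40,26,0,0,0,6.6],[-36.5,30.5,0,0,0,6.6],[-33,34.5,0,0,0,6.6],[-29,38,0,0,0,6.6],[-24,41,0,0,0,6.6]]]}}

```text
t: 2.4
tcp_pos: [0.5672, -0.1807, 0.2055]
eef_rot: [0.905, 0.424, 0.0, 0.0]
wrist_force: [0.5, 0.5, 0.9]
width: 0.0939
grasp_force: 0.0
```

```bash
python3 - <<'E'
from h import *
s,im=cam("wrist"); cv2.imwrite("pics/w1.png",im)
for l in("lid_grip","lid"):
  print(l,[(np.round(d["centre"]),round(d["conf"],2)) for d in optics.tip_of("wrist",l)])
  for d in optics.tip_of("wrist",l)[:2]: print(onz("wrist",d["centre"],.034 if l=="lid_grip" else 0,s).round(4))
print(s["joint_vel"].round(3))
rows((0.57,-0.177,0.205),-39,1)
E
```

```text
lid_grip [(array([278., 189.]), 0.95)]
[ 0.5671 -0.1876  0.034 ]
lid [(array([276., 179.]), 0.96)]
[ 0.5681 -0.1847  0.    ]
[-0.56   0.728 -0.991  0.002  0.254  0.586]
from [ 0.5664 -0.1782  0.2052] yaw -39.43 tilt 0.04 q6 18.4 t 2.65 turn -0.43
[3.3, 2.0, 0.2, 0.0, 0.0, -0.4]
```

View pics/w1.png

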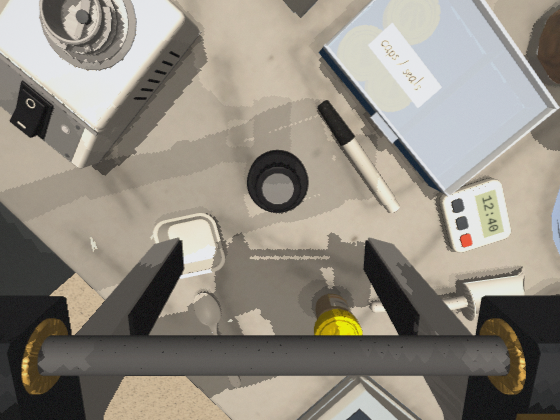

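The lid sits alone at (278,182) in the wrist view. The weigh boat is at (190,240), the marker at (358,155) and the pot at (338,325), all clear of it. The arm was still settling during that shot, so I'll take one more look.

```bash
python3 - <<'E'
from h import *
s,im=cam("wrist"); s2=observe()
print(s2["tcp_pos"]-s["tcp_pos"])
for l in("lid_grip","lid","power_on_half","mill"):
  for d in optics.tip_of("wrist",l)[:1]: print(l,d["conf"],d["centre"],onz("wrist",d["centre"],.034 if l=="lid_grip" else 0,s).round(4))
for d in optics.boxes_of("wrist","sample_pot")[:1]: print(onz("wrist",d["centre"],.06,s).round(4))
# skirt/grip circle by dark blob
g=im.max(2)<60; g=g.astype(np.uint8); n,lab,st,c=cv2.connectedComponentsWithStats(g)
k=lab[170:215,250:305]; print([ (st[i].tolist(),c[i].round(1)) for i in np.unique(k) if i and st[i][4]>300])
rows((0.568,-0.182,0.025),-39,4)
E
```

```text
[2.15834853e-05 4.79089645e-04 3.66382292e-04]
lid_grip 0.74 [282.8, 190.3] [ 0.5694 -0.1891  0.034 ]
lid 0.71 [280.0, 176.7] [ 0.572  -0.1825  0.    ]
power_on_half 0.89 [23.4, 123.9] [0.4054 0.0246 0.    ]
mill 0.89 [103.3, 69.8] [0.5056 0.0093 0.    ]
[ 0.5331 -0.3157  0.06  ]
[([249, 152, 61, 62, 2154], array([279. , 179.8]))]
from [ 0.5666 -0.1779  0.2059] yaw -39.41 tilt 0.04 q6 18.4 t 2.95 turn -0.1
[-0.6, 0.9, 45.2, 0.0, 0.0, -0.1]
[-0.6, 0.9, 45.2, 0.0, 0.0, -0.1]
[-0.6, 0.9, 45.2, 0.0, 0.0, -0.1]
[-0.6, 0.9, 45.2, 0.0, 0.0, -0.1]
```

{"op": "move_arm", "data": {"motion": [[[-1,2,35,0,0,0],[-1,2,35,0,0,0],[-1,2,25,0,0,0],[0,0,10,0,0,0],[0,0,0,0,0,0],[0,0,0,0,0,0],[0,0,0,0,0,0],[0,0,0,0,0,0]]]}}

```text
t: 3.75
tcp_pos: [0.5698, -0.1849, 0.1017]
eef_rot: [0.904, 0.427, 0.001, 0.001]
wrist_force: [-0.4, -0.5, 1.2]
width: 0.0938
grasp_force: 0.0
```

```bash
python3 - <<'E'
from h import *
s,im=cam("wrist"); cv2.imwrite("pics/w2.png",im)
for l in("lid_grip","lid"):
  for d in optics.tip_of("wrist",l)[:1]: print(l,d["conf"],d["centre"],onz("wrist",d["centre"],.034 if l=="lid_grip" else 0,s).round(4))
for th in(50,70,90,120):
  g=(im.max(2)<th).astype(np.uint8); n,lab,st,c=cv2.connectedComponentsWithStats(g)
  print(th,[(st[i].tolist(),c[i].round(1).tolist()) for i in range(1,n) if st[i][4]>800])
for X in((.569,-.184,.046),(.569,-.184,.0)):
  print(proj("wrist",X,s).round(1))
rows((0.569,-0.184,0.025),-39,4)
E
```

```text
lid_grip 0.97 [271.8, 218.6] [ 0.5677 -0.1862  0.034 ]
lid 0.97 [269.9, 201.2] [ 0.5687 -0.1825  0.    ]
50 [([328, 98, 50, 62, 1267], [352.1, 129.1]), ([231, 165, 83, 85, 3819], [271.9, 202.1]), ([0, 241, 560, 179, 17119], [281.3, 342.1])]
70 [([330, 21, 81, 102, 1441], [369.9, 71.4]), ([328, 97, 50, 63, 1356], [352.1, 128.9]), ([433, 154, 67, 72, 922], [463.0, 187.8]), ([231, 164, 83, 86, 4070], [271.9, 202.1]), ([0, 240, 560, 180, 21716], [290.3, 343.9])]
90 [([19, 1, 145, 196, 4611], [76.6, 102.3]), ([0, 19, 560, 401, 43613], [291.7, 325.8]), ([327, 97, 76, 126, 1637], [354.9, 136.3]), ([230, 164, 85, 86, 4169], [271.9, 202.3])]
120 [([0, 0, 175, 198, 14998], [85.1, 94.4]), ([0, 17, 560, 403, 65048], [292.9, 321.7]), ([326, 97, 96, 151, 1976], [359.1, 145.0]), ([230, 164, 85, 87, 4320], [272.1, 202.4])]
[271.1 220.4]
[271.3 202.4]
from [ 0.5695 -0.1848  0.1009] yaw -39.48 tilt 0.04 q6 18.0 t 3.9 turn -0.12
[0.1, -0.2, 19.0, 0.0, 0.0, -0.1]
[0.1, -0.2, 19.0, 0.0, 0.0, -0.1]
[0.1, -0.2, 19.0, 0.0, 0.0, -0.1]
[0.1, -0.2, 19.0, 0.0, 0.0, -0.1]
```

View pics/w2.png

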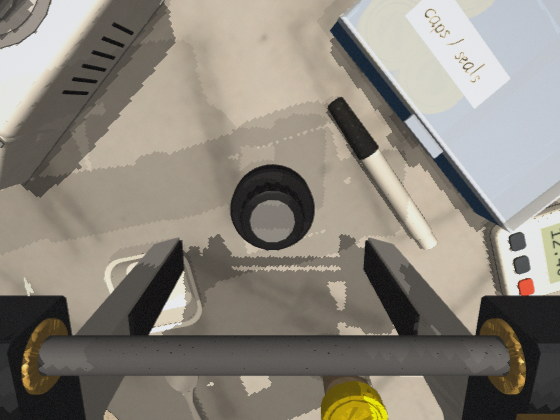

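The lid top is at (272,221), within 1 mm of the prediction. Descending and gripping.

{"op": "move_arm", "data": {"motion": [[[0,-1,25,0,0,0],[0,0,25,0,0,0],[0,0,17,0,0,0],[0,0,9,0,0,0],[0,0,0,0,0,0],[0,0,0,0,0,0],[0,0,0,0,0,0],[0,0,0,0,0,0]]]}}

```text
t: 4.7
tcp_pos: [0.569, -0.1843, 0.0253]
eef_rot: [0.904, 0.427, 0.0, 0.0]
wrist_force: [-0.3, -1.1, -0.3]
width: 0.0944
grasp_force: 0.0
```

{"op": "move_arm", "data": {"motion": [[[0,0,0,0,0,0],[0,0,0,0,0,0],[0,0,0,0,0,0],[0,0,0,0,0,0],[0,0,0,0,0,0],[0,0,0,0,0,0],[0,0,0,0,0,0],[0,0,0,0,0,0]]], "grip": 1, "squeeze": 40}}

```text
t: 5.5
tcp_pos: [0.5686, -0.1841, 0.0244]
eef_rot: [0.904, 0.427, 0.0, 0.0]
wrist_force: [-0.2, -0.3, -0.2]
width: 0.0432
grasp_force: 40.0
```

{"op": "move_arm", "data": {"motion": [[[0,0,-25,0,0,0],[0,0,-45,0,0,0],[0,0,-45,0,0,0],[8,-30,-20,0,0,0],[8,-40,-20,0,0,0],[8,-40,-20,0,0,0],[8,-30,-20,0,0,0],[7,-12,0,0,0,0]]]}}

```text
t: 6.3
tcp_pos: [0.4757, -0.056, 0.2221]
eef_rot: [0.904, 0.427, 0.002, 0.001]
wrist_force: [0.4, -0.6, -1.7]
width: 0.0431
grasp_force: 40.0
```

{"op": "move_arm", "data": {"motion": [[[0,0,0,0,0,0],[0,0,0,0,0,0],[0,0,0,0,0,0],[0,0,0,0,0,0],[0,0,0,0,0,0],[0,0,0,0,0,0],[0,0,0,0,0,0],[0,0,0,0,0,0]]]}}

```text
t: 7.1
tcp_pos: [0.4761, -0.0574, 0.2194]
eef_rot: [0.904, 0.427, -0.0, 0.0]
wrist_force: [1.0, 0.4, -0.8]
width: 0.0433
grasp_force: 40.0
```

```bash
python3 - <<'E'
from h import *
s,im=cam("wrist"); cv2.imwrite("pics/w3.png",im); print(s["width"],s["joint_vel"].round(3))
for l,z in(("chamber_mouth",.099),("mill",0),("power_on_half",.06),("lid_grip",s["tcp_pos"][2]+.01)):
  for d in optics.tip_of("wrist",l)[:2]: print(l,round(d["conf"],2),d["centre"],onz("wrist",d["centre"],z,s).round(4))
rows((0.5335,0.0131,0.22),-39,4)
E
```

```text
0.04326932522540988 [ 0.    -0.003  0.003 -0.001  0.     0.001]
mill 0.76 [254.4, 109.3] [0.5047 0.008  0.    ]
power_on_half 0.57 [199.9, 165.6] [4.366e-01 4.000e-04 6.000e-02]
lid_grip 0.91 [55.6, 43.5] [0.4686 0.0777 0.2294]
lid_grip 0.88 [273.6, 256.7] [ 0.4779 -0.0557  0.2294]
from [ 0.4761 -0.0574  0.2195] yaw -39.48 tilt 0.0 q6 28.2 t 7.35 turn -0.12
[22.7, -0.1, -0.1, 0.0, 0.0, -0.1]
[22.7, -0.1, -0.1, 0.0, 0.0, -0.1]
[22.7, -0.0, -0.1, 0.0, 0.0, -0.1]
[22.7, 0.0, -0.1, 0.0, 0.0, -0.1]
```

View pics/w3.png

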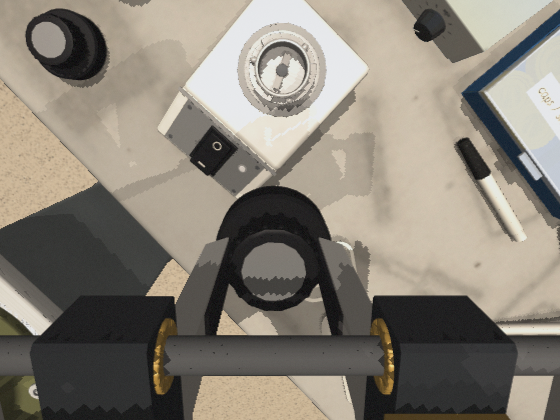

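The chamber mouth is at (281,67), the rocker at (212,150) with its bar half at (198,166), and the held lid's top at (274,270). Next I'll fit the rim and the lid top.

```bash
python3 - <<'E'
from h import *
s=observe(); im=cv2.imread("pics/w3.png")
c=onz("wrist",(281,67),.099,s); print("ch",c.round(4))
def circ(o,c,r,z,col,f,off):
    a=np.linspace(0,2*np.pi,90); pts=np.array([(proj("wrist",(c[0]+r*np.cos(t),c[1]+r*np.sin(t),z),s)-off+.5)*f for t in a])
    cv2.polylines(o,[pts.round().astype(np.int32)],True,col,1)
zt=s["tcp_pos"][2]-.0244+.046; t=onz("wrist",(274,270),zt,s); print("top",t.round(4),"tcp",s["tcp_pos"].round(4))
f=5; o1=cv2.resize(im[15:125,225:335],None,fx=f,fy=f,interpolation=cv2.INTER_CUBIC)
for r,z,col in((.0215,.099,(0,0,255)),(.0263,.094,(0,255,0))): circ(o1,c,r,z,col,f,np.array([225,15]))
f2=4;o2=cv2.resize(im[220:330,230:290+40],None,fx=2.4,fy=2.4)
for X,col in((t,(0,0,255)),(s["tcp_pos"],(0,255,0))): circ(o2,X,.022,zt,col,2.4,np.array([230,220]))
o=np.zeros((600,800,3),np.uint8); o[:550,:550]=o1; o[:o2.shape[0],555:555+o2.shape[1]]=o2
cv2.imwrite("pics/f.png",o)
E
```

```text
ch [0.5452 0.0172 0.099 ]
top [ 0.477  -0.0569  0.2411] tcp [ 0.4761 -0.0574  0.2195]
```

View pics/f.png

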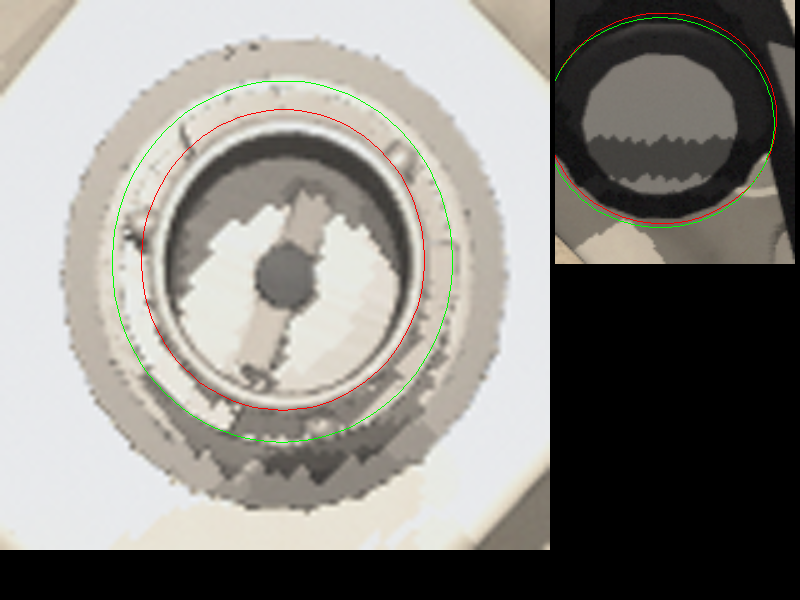

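{"op": "move_arm", "data": {"motion": [[[15,2,0,0,0,0],[20,2,0,0,0,0],[15,2,0,0,0,0],[0,0,0,0,0,0],[0,0,0,0,0,0],[0,0,0,0,0,0],[0,0,0,0,0,0],[0,0,0,0,0,0]]]}}

```text
t: 8.15
tcp_pos: [0.5123, -0.0229, 0.2196]
eef_rot: [0.904, 0.427, 0.0, 0.0]
wrist_force: [-0.5, 0.4, -0.6]
width: 0.0435
grasp_force: 40.0
```

```bash
python3 - <<'E'
from h import *
s,im=cam("wrist"); cv2.imwrite("pics/w4.png",im)
for l,z in(("chamber_mouth",.099),("mill",0),("power_on_half",.06)):
  for d in optics.tip_of("wrist",l)[:2]: print(l,round(d["conf"],2),d["centre"],onz("wrist",d["centre"],z,s).round(4))
p=proj("wrist",(.5454,.0167,.099),s); print(p)
x,y=int(p[0]),int(p[1])
f=5; X0,Y0=x-55,y-55; o1=cv2.resize(im[Y0:Y0+110,X0:X0+110],None,fx=f,fy=f,interpolation=cv2.INTER_CUBIC)
for r,z,col in((.0215,.099,(0,0,255)),(.0200,.099,(255,0,0))):
    pts=np.array([(proj("wrist",(.5454+r*np.cos(t),.0167+r*np.sin(t),z),s)-[X0,Y0]+.5)*f for t in np.linspace(0,6.283,90)])
    cv2.polylines(o1,[pts.round().astype(np.int32)],True,col,1)
cv2.imwrite("pics/f2.png",o1); print(s["tcp_pos"])
E
```

```text
mill 0.6 [248.3, 157.5] [0.5035 0.0083 0.    ]
[273.46661436 133.7037605 ]
[ 0.51233627 -0.02290237  0.21960122]
```

View pics/f2.png

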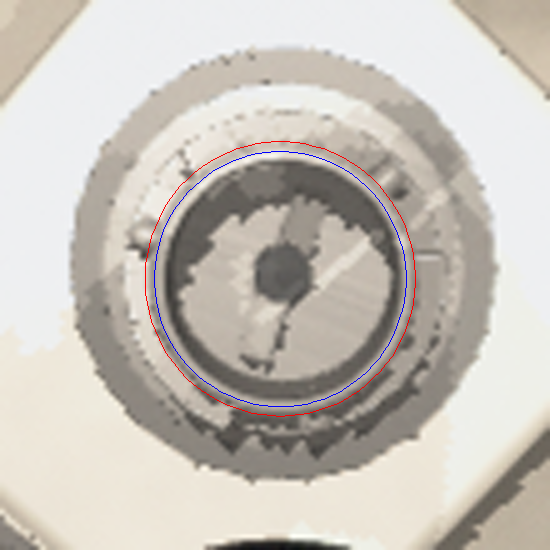

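{"op": "move_arm", "data": {"motion": [[[15,0,15,0,0,0],[20,0.5,25,0,0,0],[12,0,25,0,0,0],[3,0,15,0,0,0],[0.5,0.2,8,0,0,0],[0,0,3,0,0,0],[0,0,0,0,0,0],[0,0,0,0,0,0]]]}}

```text
t: 9.15
tcp_pos: [0.5454, 0.0157, 0.1294]
eef_rot: [0.904, 0.427, 0.001, 0.0]
wrist_force: [0.3, -0.2, -1.2]
width: 0.0432
grasp_force: 40.0
```

```bash
python3 - <<'E'
from h import *
rows((0.5449,.0157,.119),-39,6); s=observe(); print(s["wrist_force"].round(2),s["wrist_torque"].round(3))
E
```

```text
from [0.5454 0.0157 0.1294] yaw -39.5 tilt 0.08 q6 37.3 t 9.15 turn -0.08
[-0.1, -0.1, 1.7, 0.0, 0.0, -0.1]
[-0.1, -0.1, 1.7, 0.0, 0.0, -0.1]
[-0.1, -0.1, 1.7, 0.0, 0.0, -0.1]
[-0.1, -0.1, 1.7, 0.0, 0.0, -0.1]
[-0.1, -0.1, 1.7, 0.0, 0.0, -0.1]
[-0.1, -0.1, 1.7, 0.0, 0.0, -0.1]
[ 0.32 -0.17 -1.25] [-0.068  0.124  0.023]
```

{"op": "move_arm", "data": {"motion": [[[0,-0.2,2,0,0,0],[0,0,2,0,0,0],[0,0,2,0,0,0],[0,0,2,0,0,0],[0,0,1.5,0,0,0],[0,0,1.5,0,0,0],[0,0,1,0,0,0],[0,0,0,0,0,0]]]}}

```text
t: 9.95
tcp_pos: [0.5449, 0.0161, 0.1163]
eef_rot: [0.904, 0.427, -0.0, -0.0]
wrist_force: [-0.1, 0.3, -1.2]
width: 0.0433
grasp_force: 40.0
```

{"op": "move_arm", "data": {"motion": [[[0,0,0.8,0,0,0],[0,0,0.8,0,0,0],[0,0,0.8,0,0,0],[0,0,0.8,0,0,0],[0,0,0.8,0,0,0],[0,0,0,0,0,0],[0,0,0,0,0,0],[0,0,0,0,0,0]]]}}

```text
t: 10.75
tcp_pos: [0.5453, 0.0161, 0.1147]
eef_rot: [0.904, 0.427, 0.001, 0.0]
wrist_force: [-9.6, 0.4, 21.5]
width: 0.0435
grasp_force: 40.0
```

{"op": "move_arm", "data": {"motion": [[[-0.5,-0.6,-0.2,0,0,-3],[0,0,-0.2,0,0,-3],[0,0,-0.2,0,0,-3],[0,0,-0.2,0,0,-3],[0,0,-0.2,0,0,-3],[0,0,-0.2,0,0,-3],[0,0,-0.2,0,0,-3],[0,0,-0.2,0,0,0]]]}}

```text
t: 11.55
tcp_pos: [0.5457, 0.0162, 0.1164]
eef_rot: [0.811, 0.585, 0.002, 0.001]
wrist_force: [0.2, 1.7, 14.0]
width: 0.0432
grasp_force: 40.0
```

```bash
cat > st.py <<'E'
from h import *
s=observe(); Rm=R.from_quat(s["eef_rot"]).as_matrix()
print("tcp",s["tcp_pos"].round(4),"yaw",np.degrees(np.arctan2(Rm[1,1],Rm[0,1])).round(2),"tiltaxis",Rm[:2,2].round(4),"F",s["wrist_force"].round(1),"T",s["wrist_torque"].round(2),"q6",np.degrees(s["qpos"][5]).round(1),"w",s["width"].round(4),s["grasp_force"],s["t"])
E
python3 st.py
```

```text
Traceback (most recent call last):
  File "st.py", line 3, in <module>
    print("tcp",s["tcp_pos"].round(4),"yaw",np.degrees(np.arctan2(Rm[1,1],Rm[0,1])).round(2),"tiltaxis",Rm[:2,2].round(4),"F",s["wrist_force"].round(1),"T",s["wrist_torque"].round(2),"q6",np.degrees(s["qpos"][5]).round(1),"w",s["width"].round(4),s["grasp_force"],s["t"])
                                                                                                                                                                                                                                  ^^^^^^^^^^^^^^^^
AttributeError: 'float' object has no attribute 'round'
```

{"op": "move_arm", "data": {"motion": [[[0,0,-0.2,0,0,-3],[0,0,-0.2,0,0,-3],[0,0,-0.2,0,0,-3],[0,0,-0.2,0,0,-3],[0,0,-0.2,0,0,-3],[0,0,-0.2,0,0,-3],[0,0,0,0,0,0],[0,0,0,0,0,0]]]}}

```text
t: 12.35
tcp_pos: [0.5444, 0.0161, 0.1154]
eef_rot: [0.711, 0.704, 0.0, 0.0]
wrist_force: [1.8, 0.5, -0.5]
width: 0.0434
grasp_force: 40.0
```

```bash
sed -i 's/s\["width"\].round(4)/s["width"]/' st.py; python3 st.py
```

```text
tcp [0.5444 0.0161 0.1154] yaw -0.57 tiltaxis [0.0006 0.    ] F [ 1.8  0.5 -0.5] T [-0.03 -0.22  0.03] q6 -1.6 w 0.043352137185122847 39.999908208847046 12.35
```

The downward force has vanished, so the lid has come off an edge. I'll press down here to see how far it falls.

{"op": "move_arm", "data": {"motion": [[[0,0,1,0,0,0],[0,0,1,0,0,0],[0,0,1,0,0,0],[0,0,1,0,0,0],[0,0,1,0,0,0],[0,0,0.5,0,0,0],[0,0,0,0,0,0],[0,0,0,0,0,0]]]}}

```text
t: 13.15
tcp_pos: [0.5446, 0.0161, 0.1098]
eef_rot: [0.71, 0.704, 0.0, 0.0]
wrist_force: [5.3, 0.9, 0.2]
width: 0.0431
grasp_force: 40.0
```

```bash
python3 st.py
```

```text
tcp [0.5446 0.0161 0.1098] yaw -0.49 tiltaxis [0.001 0.   ] F [5.3 0.9 0.2] T [ 0.21 -1.23  0.06] q6 -1.7 w 0.04305800470615658 40.00265300273895 13.15
```

Fell 7 mm: the edge is now 13.6 mm below the rim, so it is in the thread start. Settling it, then screwing clockwise along the 27 mm lead.

{"op": "move_arm", "data": {"motion": [[[0,0.4,0.7,0,0,0],[0,0,0.7,0,0,0],[0,0,0,0,0,0],[0,0,0,0,0,0],[0,0,0,0,0,3],[0,0,0.2,0,0,4],[0,0,0.3,0,0,4],[0,0,0.3,0,0,4]]]}}

```text
t: 13.95
tcp_pos: [0.5446, 0.0161, 0.1079]
eef_rot: [0.797, 0.604, -0.0, -0.0]
wrist_force: [0.9, 0.6, 4.8]
width: 0.0434
grasp_force: 40.0
```

```bash
python3 st.py
```

```text
tcp [0.5446 0.0161 0.1079] yaw -15.64 tiltaxis [-0. -0.] F [0.9 0.6 4.8] T [ 0.22 -0.15  0.11] q6 13.5 w 0.0433924539934715 40.00019967556 13.95
```

{"op": "move_arm", "data": {"motion": [[[0,0,0.35,0,0,5],[0,0,0.35,0,0,5],[0,0,0.35,0,0,5],[0,0,0.35,0,0,5],[0,0,0.35,0,0,5],[0,0,0.35,0,0,5],[0,0,0,0,0,0],[0,0,0,0,0,0]]]}}

```text
t: 14.75
tcp_pos: [0.5445, 0.016, 0.1056]
eef_rot: [0.925, 0.38, -0.0, -0.0]
wrist_force: [0.9, 0.8, 5.0]
width: 0.0431
grasp_force: 40.0
```

```bash
python3 st.py
```

```text
tcp [0.5445 0.016  0.1056] yaw -45.37 tiltaxis [-0.0003 -0.    ] F [0.9 0.8 5. ] T [ 0.21 -0.02 -0.09] q6 43.2 w 0.043106980787385854 40.0017124414444 14.75
```

{"op": "move_arm", "data": {"motion": [[[0,0,0.35,0,0,5],[0,0,0.35,0,0,5],[0,0,0.3,0,0,4],[0,0,0.3,0,0,4],[0,0,0.2,0,0,3],[0,0,0.2,0,0,3],[0,0,0.2,0,0,3],[0,0,0,0,0,0]]]}}

```text
t: 15.55
tcp_pos: [0.5449, 0.0159, 0.1045]
eef_rot: [0.988, 0.152, 0.0, 0.0]
wrist_force: [-0.4, 0.4, 11.4]
width: 0.0437
grasp_force: 40.0
```

```bash
python3 st.py
```

```text
tcp [0.5449 0.0159 0.1045] yaw -72.46 tiltaxis [ 0.001  -0.0002] F [-0.4  0.4 11.4] T [ 0.12  0.32 -0.03] q6 70.3 w 0.043706537572505984 40.00400483608246 15.55
```

{"op": "move_arm", "data": {"motion": [[[0,0,0,0,0,3],[0,0,0,0,0,3],[0,0,0,0,0,3],[0,0,0,0,0,3],[0,0,0,0,0,3],[0,0,0,0,0,0],[0,0,0,0,0,0],[0,0,0,0,0,0]]]}}

```text
t: 16.35
tcp_pos: [0.545, 0.0161, 0.1045]
eef_rot: [1.0, 0.023, 0.001, 0.0]
wrist_force: [-0.1, 0.8, 11.5]
width: 0.0428
grasp_force: 40.0
```

```bash
python3 st.py
```

```text
tcp [0.545  0.0161 0.1045] yaw -87.36 tiltaxis [0.0013 0.    ] F [-0.1  0.8 11.5] T [ 0.28  0.2  -0.14] q6 85.2 w 0.04279525234763051 40.00339329242706 16.35
```

{"op": "move_arm", "data": {"motion": [[[0,0,0,0,0,3],[0,0,0,0,0,3],[0,0,0,0,0,3],[0,0,0,0,0,3],[0,0,0,0,0,3],[0,0,0,0,0,0],[0,0,0,0,0,0],[0,0,0,0,0,0]]], "squeeze": 50}}

```text
t: 17.15
tcp_pos: [0.5447, 0.0163, 0.1044]
eef_rot: [0.994, -0.107, 0.0, -0.0]
wrist_force: [-1.7, 3.5, 13.0]
width: 0.043
grasp_force: 50.0
```

```bash
python3 - <<'E'
exec(open("st.py").read())
s,im=cam("wrist"); cv2.imwrite("pics/w5.png",im)
_,b=cam("side"); cv2.imwrite("pics/s5.png",b)
x,y=proj("side",(.5455,.016,.1)).astype(int); o=np.zeros((420,800,3),np.uint8)
o[:,:560]=im; o[:240,560:]=cv2.resize(b[y-40:y+40,x-40:x+40],(240,240)); cv2.imwrite("pics/v5.png",o)
E
```

```text
tcp [0.5447 0.0163 0.1044] yaw -102.32 tiltaxis [0.0005 0.0002] F [-1.7  3.5 13. ] T [0.53 0.57 0.33] q6 100.2 w 0.042990188376238865 50.00475525856018 17.15
```

View pics/v5.png

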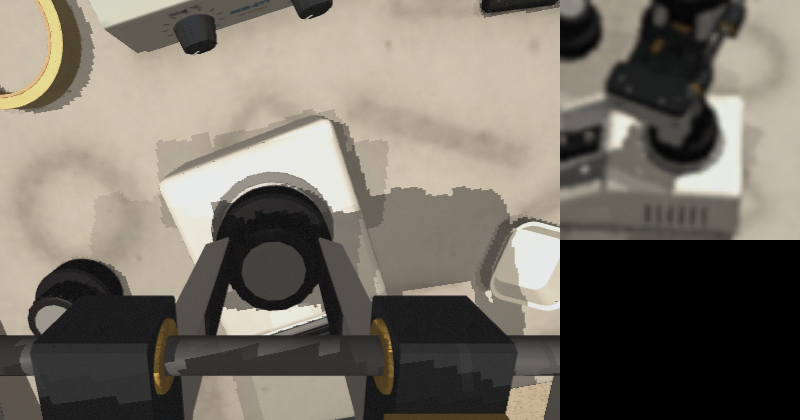

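The lid sits level and concentric on the chamber (wrist view (274,230)), and torque is starting to build. One more small turn to bind it.

{"op": "move_arm", "data": {"motion": [[[0,0,0,0,0,3],[0,0,0,0,0,3],[0,0,0,0,0,3],[0,0,0,0,0,3],[0,0,0,0,0,3],[0,0,0,0,0,0],[0,0,0,0,0,0],[0,0,0,0,0,0]]]}}

```text
t: 18.05
tcp_pos: [0.5448, 0.0165, 0.1043]
eef_rot: [0.972, -0.236, 0.0, -0.0]
wrist_force: [-0.7, 5.6, 11.5]
width: 0.0434
grasp_force: 50.0
```

```bash
python3 st.py
```

```text
tcp [0.5448 0.0165 0.1043] yaw -117.29 tiltaxis [0.0007 0.0004] F [-0.7  5.6 11.5] T [0.85 0.37 0.53] q6 115.2 w 0.0433541566325636 50.00545799732208 18.05
```

Level home height reached (edge ≈ 19 mm below the rim), and it is binding. Releasing, then backing off to verify.

{"op": "move_arm", "data": {"motion": [[[0,0,0,0,0,0],[0,0,0,0,0,0],[0,0,0,0,0,0],[0,0,0,0,0,0],[0,0,0,0,0,0],[0,0,0,0,0,0],[0,0,0,0,0,0],[0,0,0,0,0,0]]], "grip": 0}}

```text
t: 18.85
tcp_pos: [0.5446, 0.016, 0.1035]
eef_rot: [0.971, -0.237, -0.0, 0.0]
wrist_force: [-0.6, -0.5, 0.2]
width: 0.0938
grasp_force: 0.0
```

{"op": "move_arm", "data": {"motion": [[[0,0,-15,0,0,-5],[0,0,-20,0,0,-8],[0,0,-20,0,0,-8],[0,0,-15,0,0,-8],[0,0,0,0,0,-8],[0,0,0,0,0,0],[0,0,0,0,0,0],[0,0,0,0,0,0]]]}}

```text
t: 19.65
tcp_pos: [0.5444, 0.016, 0.1731]
eef_rot: [0.997, 0.081, -0.0, -0.0]
wrist_force: [-0.0, -0.3, -0.2]
width: 0.0937
grasp_force: 0.0
```

```bash
python3 - <<'E'
exec(open("st.py").read())
s,im=cam("wrist"); cv2.imwrite("pics/w6.png",im)
c=(.5454,.0165)
for r,z,col in((.022,.1261,(0,0,255)),(.031,.0801,(0,255,0)),(.031,.1021,(255,0,0))):
    pts=np.array([proj("wrist",(c[0]+r*np.cos(t),c[1]+r*np.sin(t),z),s) for t in np.linspace(0,6.283,90)])
    cv2.polylines(im,[pts.round().astype(np.int32)],True,col,1)
cv2.imwrite("pics/v6.png",cv2.resize(im,(784,588)))
for l in("lid","lid_grip","power_on_half"):
  for d in optics.tip_of("wrist",l)[:2]: print(l,round(d["conf"],2),d["centre"],onz("wrist",d["centre"],dict(lid=.08,lid_grip=.114,power_on_half=.057)[l],s).round(4))
E
```

```text
tcp [0.5444 0.016  0.1731] yaw -80.67 tiltaxis [-0.0007  0.    ] F [-0.  -0.3 -0.2] T [-0.02  0.21 -0.02] q6 78.5 w 0.0937039871899744 0.0 19.65
lid 0.96 [107.5, 286.1] [0.4563 0.1367 0.08  ]
lid 0.89 [272.3, 203.2] [0.5464 0.0165 0.08  ]
lid_grip 0.93 [94.0, 307.4] [0.4581 0.1318 0.114 ]
lid_grip 0.71 [76.1, 206.0] [0.5324 0.1464 0.114 ]
power_on_half 0.57 [269.7, 316.5] [0.4358 0.0008 0.057 ]
```

View pics/v6.png

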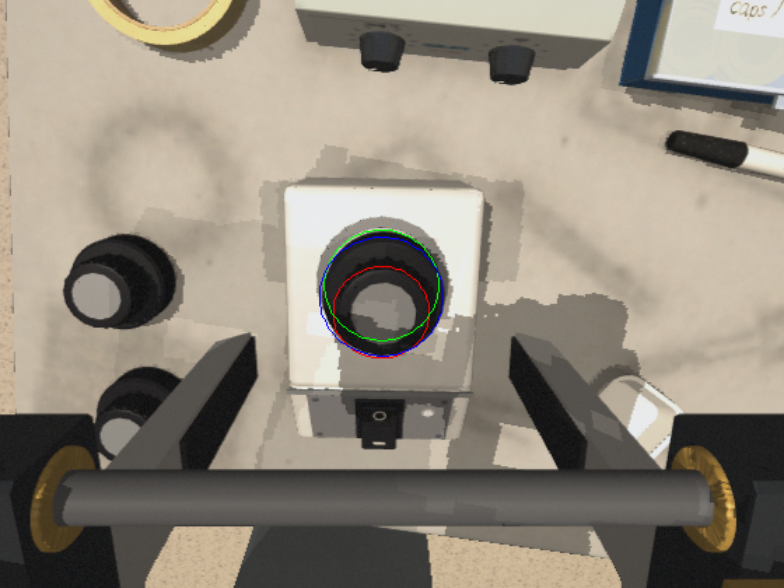

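The lid fits the predicted "home" circles. The rocker is at (269,300) in native pixels, bar half near (269,316). I'll close the fingers and touch the lid top (expected z 0.126) to confirm its height.

{"op": "move_arm", "data": {"motion": [[[0,0,0,0,0,0],[0,0,0,0,0,0],[0,0,0,0,0,0],[0,0,0,0,0,0],[0,0,10,0,0,0],[0,0,15,0,0,0],[0,0,10,0,0,0],[0,0,6,0,0,0]]], "grip": 1, "squeeze": 20}}

```text
t: 20.65
tcp_pos: [0.5442, 0.0161, 0.1312]
eef_rot: [0.997, 0.083, -0.001, -0.0]
wrist_force: [0.4, -0.1, 0.0]
width: 0.0334
grasp_force: 0.0
```

{"op": "move_arm", "data": {"motion": [[[0,0,2,0,0,0],[0,0,1.5,0,0,0],[0,0,1,0,0,0],[0,0,1,0,0,0],[0,0,0.5,0,0,0],[0,0,0.5,0,0,0],[0,0,0,0,0,0],[0,0,0,0,0,0]]]}}

```text
t: 21.45
tcp_pos: [0.5446, 0.0161, 0.1261]
eef_rot: [0.997, 0.083, 0.0, -0.0]
wrist_force: [-0.9, 0.8, -0.5]
width: 0.001
grasp_force: 0.0
```

```bash
python3 st.py
```

```text
tcp [0.5446 0.0161 0.1261] yaw -80.48 tiltaxis [0.0001 0.    ] F [-0.9  0.8 -0.5] T [-0.07  0.1   0.01] q6 78.3 w 0.0009550092489998693 0.0 21.45
```

No contact above 0.1261, so the lid is home. Now locating the rocker.

{"op": "move_arm", "data": {"motion": [[[0,0,-20,0,0,0],[0,0,-30,0,0,0],[-30,0,-20,0,0,0],[-35,0,0,0,0,0],[-25,0,0,0,0,0],[-5,0,0,0,0,0],[0,0,0,0,0,0],[0,0,0,0,0,0]]]}}

```text
t: 22.25
tcp_pos: [0.4517, 0.0004, 0.1962]
eef_rot: [0.997, 0.083, 0.0, 0.0]
wrist_force: [0.2, -0.8, -0.8]
width: 0.0005
grasp_force: 0.0
```

```bash
python3 - <<'E'
exec(open("st.py").read())
s,im=cam("wrist"); cv2.imwrite("pics/w7.png",im)
for d in optics.tip_of("wrist","power_on_half")[:2]: 
  print(round(d["conf"],2),d["centre"]); 
  for z in(.05,.055,.06): print(onz("wrist",d["centre"],z,s).round(4))
s6=dict(tcp_pos=[.5444,.016,.1731],eef_rot=R.from_matrix(np.array([[np.sin(np.radians(80.67)),np.cos(np.radians(80.67)),0],[np.cos(np.radians(80.67)),-np.sin(np.radians(80.67)),0],[0,0,-1]])).as_quat())
print(s6["eef_rot"]); print("tri",tri([("wrist",d["centre"],s),("wrist",(269.7,316.5),s6)]).round(4))
o=cv2.resize(im[100:310,140:420],(800,600)); 
m=np.array([.5454,.0165])
for u,v,zz,col in((-61.3,0,.051,(0,0,255)),(-50,0,.0575,(0,255,0)),(-75,55,.043,(255,0,0)),(-75,-55,.043,(255,0,0)),(-25,-55,.072,(255,0,0)),(-25,55,.072,(255,0,0))):
    a=np.radians(10); d2=(u-42)/1e3; X=[m[0]+d2*np.cos(a)-v/1e3*np.sin(a),m[1]+d2*np.sin(a)+v/1e3*np.cos(a),zz]
    p=proj("wrist",X,s); print(u,v,np.round(X,4),p.round(1)); cv2.circle(o,tuple(((p-[140,100])*800/280).astype(int)),4,col,-1)
cv2.imwrite("pics/v7.png",o)
E
```

```text
tcp [4.517e-01 4.000e-04 1.962e-01] yaw -80.48 tiltaxis [ 0.0005 -0.    ] F [ 0.2 -0.8 -0.8] T [-0.02  0.17 -0.03] q6 75.9 w 0.0005474678058573082 0.0 22.25
0.92 [271.8, 205.7]
[ 0.4372 -0.0014  0.05  ]
[ 0.4386 -0.0012  0.055 ]
[ 0.44   -0.0009  0.06  ]
0.58 [272.1, 75.7]
[0.5477 0.0168 0.05  ]
[0.5474 0.0168 0.055 ]
[0.547  0.0167 0.06  ]
[0.99668725 0.08132968 0.         0.        ]
tri [0.5366 0.0151 0.2189]
-61.3 0 [ 0.4437 -0.0014  0.051 ] [273.  199.2]
-50 0 [0.4548 0.0005 0.0575] [272.9 188.6]
-75 55 [0.4206 0.0503 0.043 ] [214.2 211.8]
-75 -55 [ 0.4397 -0.058   0.043 ] [332.2 210.8]
-25 -55 [ 0.489  -0.0493  0.072 ] [339.7 162.3]
-25 55 [0.4699 0.059  0.072 ] [205.7 163.4]
```

View pics/v7.png

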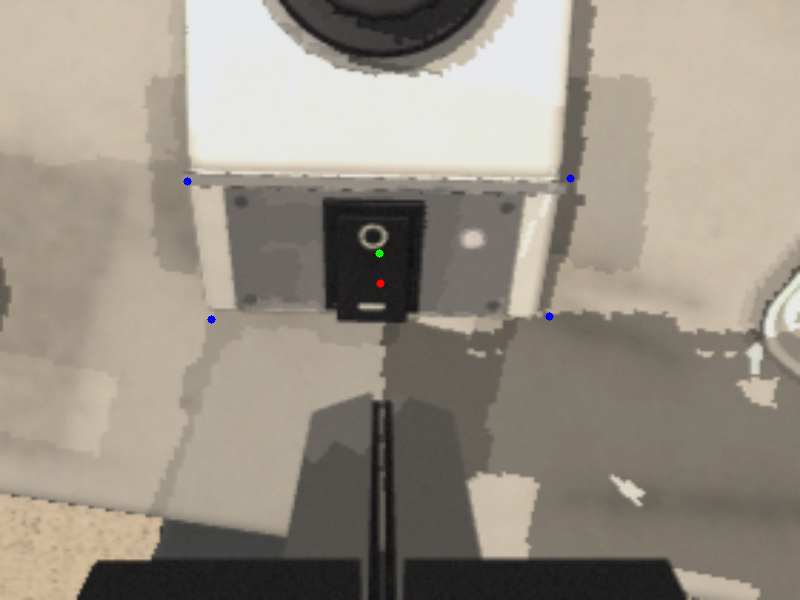

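The rocker is at crop (371,258) with its bar at (371,306), at the front of the panel. The network point gives roughly (0.439, −0.001, 0.058). Going in about 5 mm downhill of it.

{"op": "move_arm", "data": {"motion": [[[-7,-1,25,0,0,0],[-7,-1,35,0,0,0],[-3,0,30,0,0,0],[0,0,15,0,0,0],[0,0,5,0,0,0],[0,0,0,0,0,0],[0,0,0,0,0,0],[0,0,0,0,0,0]]]}}

```text
t: 23.15
tcp_pos: [0.4344, -0.0005, 0.0869]
eef_rot: [0.997, 0.083, 0.001, 0.0]
wrist_force: [0.6, 0.9, 0.1]
width: 0.0003
grasp_force: 0.0
```

```bash
python3 st.py
```

```text
tcp [ 0.4344 -0.0005  0.0869] yaw -80.48 tiltaxis [ 0.0015 -0.0001] F [0.6 0.9 0.1] T [-0.01  0.11 -0.04] q6 75.6 w 0.0003079778042305879 0.0 23.15
```

{"op": "move_arm", "data": {"motion": [[[0,0,6,0,0,0],[0,0,6,0,0,0],[0,0,5,0,0,0],[0,0,3,0,0,0],[0,0,3,0,0,0],[0,0,2,0,0,0],[0,0,2,0,0,0],[0,0,0,0,0,0]]]}}

```text
t: 23.95
tcp_pos: [0.4337, -0.0005, 0.0588]
eef_rot: [0.997, 0.083, -0.0, -0.0]
wrist_force: [0.0, -0.3, 0.4]
width: 0.0007
grasp_force: 0.0
```

```bash
python3 st.py
```

```text
tcp [ 0.4337 -0.0005  0.0588] yaw -80.48 tiltaxis [-0.0003  0.    ] F [ 0.  -0.3  0.4] T [-0.04  0.18 -0.04] q6 75.6 w 0.0007312593907738013 0.0 23.95
```

{"op": "move_arm", "data": {"motion": [[[0,0,1,0,0,0],[0,0,1,0,0,0],[0,0,1,0,0,0],[0,0,1,0,0,0],[0,0,1,0,0,0],[0,0,1,0,0,0],[0,0,0,0,0,0],[0,0,0,0,0,0]]]}}

```text
t: 24.75
tcp_pos: [0.435, -0.0005, 0.0558]
eef_rot: [0.997, 0.083, 0.002, 0.0]
wrist_force: [-15.8, 0.8, 44.3]
width: 0.0009
grasp_force: 22.4
```

```bash
python3 st.py
```

```text
tcp [ 0.435  -0.0005  0.0558] yaw -80.48 tiltaxis [ 0.0031 -0.0001] F [-15.8   0.8  44.3] T [0.38 2.72 0.01] q6 75.6 w 0.0008633283526640155 22.361608017235994 24.75
```

44 N at z = 0.0558. Backing off to look at the rocker's state.

{"op": "move_arm", "data": {"motion": [[[0,0,-5,0,0,0],[0,0,-25,0,0,0],[0,0,-35,0,0,0],[0,0,-35,0,0,0],[17,0,-30,0,0,0],[0,0,-5,0,0,0],[0,0,0,0,0,0],[0,0,0,0,0,0]]]}}

```text
t: 25.55
tcp_pos: [0.4498, 0.0023, 0.1868]
eef_rot: [0.997, 0.083, -0.001, -0.0]
wrist_force: [0.5, 0.1, -0.6]
width: 0.0006
grasp_force: 0.0
```

```bash
python3 - <<'E'
exec(open("st.py").read())
s,im=cam("wrist"); cv2.imwrite("pics/w8.png",im)
for d in optics.tip_of("wrist","power_on_half")[:2]: print(round(d["conf"],2),d["centre"])
_,b=cam("side"); cv2.imwrite("pics/s8.png",b); b0=cv2.resize(cv2.imread("pics/b.png"),(560,420))
a=cv2.imread("pics/w7.png")
o=np.zeros((600,800,3),np.uint8)
o[:300,:400]=cv2.resize(a[140:230,210:330],(400,300),interpolation=cv2.INTER_CUBIC); o[:300,400:]=cv2.resize(im[140:230,210:330],(400,300),interpolation=cv2.INTER_CUBIC)
o[300:,:400]=cv2.resize(b0[155:215,220:300],(400,300),interpolation=cv2.INTER_CUBIC); o[300:,400:]=cv2.resize(b[155:215,220:300],(400,300),interpolation=cv2.INTER_CUBIC)
cv2.imwrite("pics/v8.png",o)
E
```

```text
tcp [0.4498 0.0023 0.1868] yaw -80.48 tiltaxis [-0.002   0.0001] F [ 0.5  0.1 -0.6] T [0.01 0.13 0.01] q6 76.1 w 0.0005523843974922077 0.0 25.55
0.7 [273.2, 206.0]
```

View pics/v8.png

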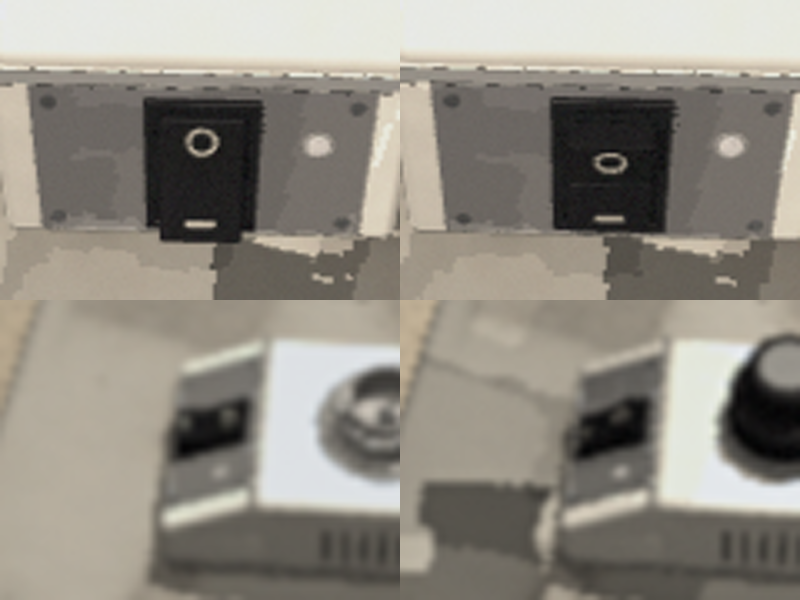

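The rocker has flipped. In the right-hand crops the O half now stands up (610,162) and the bar half sits inside the bezel (608,218). The lid is seated level and the arm is clear, so I'm handing in.

```bash
python3 -c "
from plant import order
print(order.close_job())"
```

```text
the job is handed in; nothing more can be done
None
```

The lid is screwed home on the chamber and the power rocker is on. The job was handed in at about 26 s with the arm clear; no verdict was returned.

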